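# Compare a mould insert's finish by touch

### The job

Judge the machined finish of the steel mould insert by feel: draw the fingertips lightly along the insert's top face in one unbroken stroke, coming down on the face next to the stepped heel and lifting off at the plain end. Then do the same along the surface-finish comparison plate, coming down on its smoothest patch (the end with the yellow dot), passing over every patch in order and lifting off from the coarsest. Press only gently, leave the insert and the plate lying in their trays, and do not disturb the round red block, the chrome weight or the amber bottle.

Things in the scene. Friction and masses are not known exactly. Their poses are not given: they have to be found in the camera images.
- scale_tray: shallow open blue tray, 198 x 63 mm, fixed to the bench, rim 14 mm above the bench, in which the comparison plate lies. Origin: centre of its underside on the bench; x along its length.
- scale_tray_foam (a joint): sinking of the foam bed under the comparison plate, in m: 0 at rest, 0.006 fully squashed. It yields about 0.7 mm per newton, so pressing the plate 2 to 3 mm down takes about 4 N.
- comparator: loose dark steel finish-comparison plate, 180 x 45 x 6 mm, 0.3 kg, in the blue tray with 2 mm play, top 17 mm above the bench. Row of five patches, bright and smooth (by a yellow dot) at -x to dark and coarse at +x, centres at x = -59, -27, 5, 37, 69 mm. Origin: centre of underside; x along the row, z up. Patches are 6 mm above the origin. Shut fingers fit on one patch, open ones do not.
- patch1: patch 1 of 5 on the comparison plate (the smoothest, plain bright, beside the yellow dot), 31.5 mm along the row and 38 mm across. Origin: centre of its top surface; x along the row towards the coarse end, z up.
- patch2: patch 2 of 5 on the comparison plate (fine lines), 31.5 mm along the row and 38 mm across. Origin: centre of its top surface; x along the row towards the coarse end, z up.
- patch3: patch 3 of 5 on the comparison plate (medium lines), 31.5 mm along the row and 38 mm across. Origin: centre of its top surface; x along the row towards the coarse end, z up.
- patch4: patch 4 of 5 on the comparison plate (rough lines), 31.5 mm along the row and 38 mm across. Origin: centre of its top surface; x along the row towards the coarse end, z up.
- patch5: patch 5 of 5 on the comparison plate (the coarsest, wide dark ridges), 31.5 mm along the row and 38 mm across. Origin: centre of its top surface; x along the row towards the coarse end, z up.
- part_tray: shallow open yellow tray, 131 x 63 mm, fixed to the bench, rim 14 mm above the bench, in which the mould insert lies. Origin: centre of its underside on the bench; x along its length.
- part_tray_foam (a joint): sinking of the foam bed under the mould insert, in m: 0 at rest, 0.006 fully squashed. It yields about 0.7 mm per newton, so pressing the insert 2 to 3 mm down takes about 4 N.
- insert: loose steel mould insert, 112 x 45 x 20 mm, 0.6 kg, in the yellow tray with 2 mm play. Machined top face 96 x 42 mm, 31 mm above the bench; at its -x end a black stepped heel 16 mm long, 11 mm lower, with two bright dots. Origin: centre of underside; x from the heel to the plain end, z up. The face is 20 mm above the origin and reaches from x = -41.5 to +54.5 mm.
- face1: the first (next to the heel) third of the insert's machined face, 32 mm long and 42 mm wide. Origin: centre of its top surface; x towards the plain end, z up.
- face2: the middle third of the insert's machined face, 32 mm long and 42 mm wide. Origin: centre of its top surface; x towards the plain end, z up.
- face3: the last (plain end) third of the insert's machined face, 32 mm long and 42 mm wide. Origin: centre of its top surface; x towards the plain end, z up.
- rubber_block: red round rubber reference block, 50 mm across, 12.5 mm high, loose. Origin: centre of its underside.
- load_weight: chrome round load weight with a small knob, 52 mm across, 50 mm high in all, 0.5 kg, loose. Origin: centre of its underside.
- wipe_bottle: small amber glass bottle with a white cap, 42 mm across, 85 mm high, loose. Origin: centre of its underside.
Not all that is in view belongs to the job. Leave any pink look-alike of the insert alone.

How it is judged (in metres and radians):
On the way, in this order (a step that is already met when the one before it is completed fails the run):
1. the fingertips touch the insert's face next to the heel (contact force between the fingers and face1 above 0.3 N), for 0.05 s.
2. they have passed wholly off the first third and touch the middle of the face (contact force between the fingers and face2 above 0.3 N and contact force between the fingers and face1 below 0.1 N), for 0.02 s.
3. they touch the face's plain end (contact force between the fingers and face3 above 0.3 N), for 0.05 s.
4. they touch the plate's smoothest patch (contact force between the fingers and patch1 above 0.3 N), for 0.05 s.
5. they have left patch 1 and touch patch 2 (contact force between the fingers and patch2 above 0.3 N and contact force between the fingers and patch1 below 0.1 N), for 0.02 s.
6. they have left patch 2 and touch patch 3 (contact force between the fingers and patch3 above 0.3 N and contact force between the fingers and patch2 below 0.1 N), for 0.02 s.
7. they have left patch 3 and touch patch 4 (contact force between the fingers and patch4 above 0.3 N and contact force between the fingers and patch3 below 0.1 N), for 0.02 s.
8. they touch the coarsest patch (contact force between the fingers and patch5 above 0.3 N), for 0.05 s.
At the end, for the whole second after the job is handed in: Insert and comparison plate lie at rest in their trays, within 6 mm of the trays' centres and at their resting height within 3 mm; the block, weight and bottle are within 10 mm of where they started (horizontal distance between comparator and scale_tray below 0.006 m and z of comparator in the frame of scale_tray between 0.008 and 0.013 m and linear speed of each of comparator, insert below 0.02 m/s and horizontal distance between insert and part_tray below 0.006 m and z of insert in the frame of part_tray between 0.008 and 0.013 m and distance of each of rubber_block, load_weight, wipe_bottle from where it was at the start of the episode below 0.01 m); the robot touches nothing.
It fails at once if the insert or the comparison plate is pressed with more than 15 N (contact force between the fingers and insert above 15 N or contact force between the fingers and comparator above 15 N).
It fails at once if the insert or the plate is lifted more than 7 mm in its tray (z of insert in the frame of part_tray above 0.018 m or z of comparator in the frame of scale_tray above 0.018 m).
It fails at once if the stroke is broken: the fingertips hang 11 to 30 mm above the middle third of the insert's face, or above patches 2 to 4 of the plate ((x of the grasp point in the frame of insert between -0.0095 and 0.0225 m and y of the grasp point in the frame of insert between -0.018 and 0.018 m and z of the grasp point in the frame of insert between 0.05 and 0.069 m) or (x of the grasp point in the frame of comparator between -0.037 and 0.047 m and y of the grasp point in the frame of comparator between -0.018 and 0.018 m and z of the grasp point in the frame of comparator between 0.036 and 0.055 m)).
It fails at once if the red block, the chrome weight or the amber bottle is moved more than 10 mm (distance of any of rubber_block, load_weight, wipe_bottle from where it was at the start of the episode above 0.01 m).
It also fails if it takes over 48 s, if anything falls off the work surface, if the arm or the gripper's body presses on something with over 40 N, if the wrist force passes 120 N, or if a joint passes its speed limit or range.

### The arm

A 6-joint arm with a two-finger parallel gripper is mounted at the origin on the work surface. World frame = base frame: x ahead of the robot, y to its left, z up, the work surface at z = 0. Lengths are in mm, angles in rad, forces in N, time in s.
With the tool pointing down it reaches from about 300 to 775 mm from the base axis. Payload 14.6 kg.
Tool frame: the origin (TCP) lies at the very end of the fingers, on their centre line; the grasp point (between the pads) lies 19 mm behind it; z points along the fingers, y is the line along which they close (so a half turn about z gives the same grasp; the last joint's range is limited). The gripper opens to 94 mm and grips with 3 to 60 N. Pads are 16 mm wide; open, the fingers measure 119 mm over their backs; the gripper's body (75 mm by 177 mm) begins 78 mm behind the grasp point.
Start: joints at [1.257, 0.3, 1.521, -0, 1.321, -0.067], TCP at [134.364, 533.325, 205.446] pointing down, gripper open.
Joint ranges: [-3.03, 3.03], [-0.79, 2.21], [0.23, 2.52], [-1.04, 4.18], [0, 3.07], [-2.55, 2.55]. Speed limits (rad/s): [2.22, 2.22, 2.57, 3.14, 3.14, 3.14].

### API

Orientations are given as [roll, pitch, yaw] about the fixed x, y, z axes, in that order (R = Rz(yaw) Ry(pitch) Rx(roll)).
In Python, from cell import manip gives the robot as it stands. The module is installed in compiled form; this text tells all that it offers.
- The arm moves only by the shell command python3 -m inch 'ROWS' [FORCE]. ROWS is JSON, a list of rows, each an object of numbers: "gripper": the opening, from 0 (shut) to 1 (fully open); "dx", "dy", "dz": the shift along the world's x, y, z in m; "wx", "wy", "wz": the turn, a rotation vector about the world's x, y, z in degrees. A call has exactly 5 rows; each row is the pose to reach, as a shift and turn from the pose commanded when the call began; what a row does not reach only later rows make up. A row lasts 1/12 s, in which the tool goes at most 41.7 mm and 7.16 degrees, less where a joint would pass 70% of its speed; a pose out of reach is approached as far as the arm can. A call with a gripper value outside its range is refused whole. The fingers move at their own pace and stop on an object; FORCE is the grip in N (left out, the last holds). Time passes only in rows, so rows that repeat a pose let the fingers close, or fill a call up. It gives the time, the measured TCP pose, the force, the opening and the grip force at its end, in the units of the state.
- manip.read_state(): the state, without advancing time (a new reading comes with each control period).
- manip.camera(name): name is "side" or "top" or "wrist"; returns the picture (420x560x3 uint8, blue, green, red); there is no depth.
- manip.camera_info(name): a dict with "camera_matrix" (3x3 intrinsics, pixels), "R" (3x3) and "t" (3): a world point X has camera coordinates R X + t; the wrist camera has in their place "tool_from_camera" (4x4, takes a point from camera to tool coordinates, whose origin is the TCP and whose axes are the flange's). Camera axes: x right, y down, z forward; pixel columns grow to the right and rows downward; lengths in mm; the calibration is good to about 2 mm. A picture is of the moment at which its call begins: read the wrist's pose just before it. camera_info takes no time and is no camera call.
- manip.sign_off(): hands the job in; it is judged then, once.
The state is a dict: "clock": time; "joints": joint angles; "qd": joint speeds; "effort": joint torques, N m; "eef_pos": TCP position; "eef_rot": TCP orientation; "wrist_force": force on the tool from outside, world axes, zero at the start; "moment": the same for the moment, N m; "finger_gap": finger opening in mm; "finger_force": force on a finger pad.
Only numpy, scipy, OpenCV 4.12 (cv2) and the standard library are available. Lean on these libraries where they do the work, as an engineer would, in place of code of your own. Each camera call takes 0.05 s, during which the arm holds its last target. There are 200 camera calls.

## Working session

There is one attempt and no reset: what is moved stays moved. The work goes in short steps, Python scripts to look and compute and a shell command to move; the robot and the scene stay as the last step left them, time stands still between calls to the robot, and variables do not carry over. Pictures are saved under pics/ and viewed, at most 10 in all, crops included, and the job is handed in when it is done.

```bash
mkdir -p pics; python3 - <<'E'
from cell import manip
import cv2,numpy as np
s=manip.read_state();print(s['clock'],s['eef_pos'],s['eef_rot'],s['finger_gap'],s['wrist_force'])
for n in('top','side'):
    cv2.imwrite(f'pics/{n}0.png',manip.camera(n));i=manip.camera_info(n);print(n,i)
E
```

```text
0.0 [134.29931338 533.08465183 204.89558794] [-3.14045393e+00 -4.14257125e-05  2.89483414e+00] 94.23819393420712 [ 0.54238277  0.67037316 -0.12325736]
top {'camera_matrix': array([[395.95372735,   0.        , 273.96496863],
       [  0.        , 395.95372735, 208.838788  ],
       [  0.        ,   0.        ,   1.        ]]), 'R': array([[ 0.10090875, -0.99487311, -0.00670221],
       [-0.9640475 , -0.09611319, -0.24773912],
       [ 0.24582482,  0.03146029, -0.9688036 ]]), 't': array([ 11.78275184, 614.41041866, 801.01227009])}
side {'camera_matrix': array([[438.87337965,   0.        , 276.24765646],
       [  0.        , 438.87337965, 209.5454595 ],
       [  0.        ,   0.        ,   1.        ]]), 'R': array([[ 0.97335751, -0.22879763, -0.01506006],
       [-0.15431291, -0.60507005, -0.78107475],
       [ 0.16959566,  0.76258893, -0.6242559 ]]), 't': array([-559.98746279,  175.82070693,  825.37313499])}
```

View pics/top0.png

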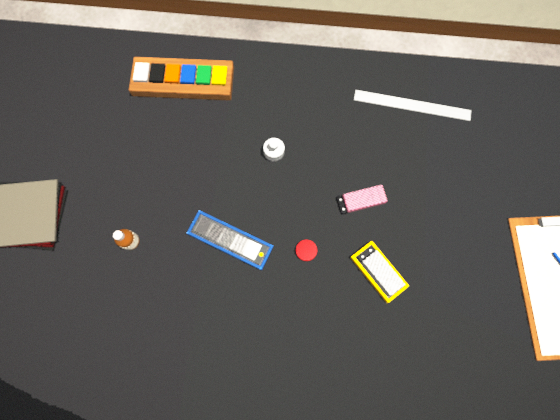

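View pics/side0.png

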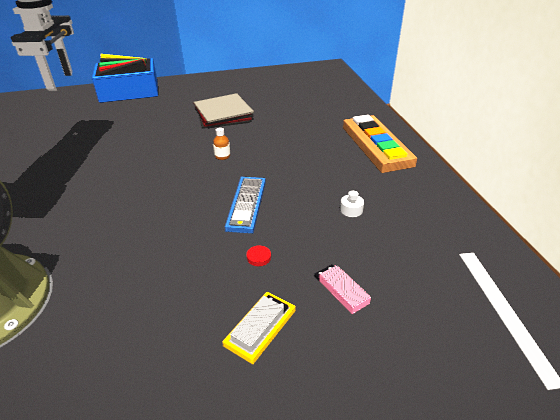

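Top view: there are two insert candidates. One is the steel insert in the yellow tray at (380,271), with its black heel and two dots at (368,254). The other is the pink look-alike at (362,199). The steel one in the yellow tray fits the description. The comparison plate is in the blue tray at (230,240), with its yellow dot at (262,254). The red block is at (306,250), the weight at (273,149) and the bottle at (124,239).

```bash
cat > h.py <<'E'
import cv2,numpy as np
from cell import manip
from scipy.spatial.transform import Rotation as Ro
def ray(K,R,t,uv,z):
    uv=np.atleast_2d(uv).astype(float); d=np.c_[uv,np.ones(len(uv))]@np.linalg.inv(K).T@R; c=-R.T@t
    return c+d*((z-c[2])/d[:,2])[:,None]
def fixed(n):
    i=manip.camera_info(n); return i['camera_matrix'],i['R'],i['t']
def wrist():
    s=manip.read_state(); im=manip.camera('wrist'); i=manip.camera_info('wrist')
    T=np.eye(4);T[:3,:3]=Ro.from_euler('xyz',s['eef_rot']).as_matrix();T[:3,3]=s['eef_pos']
    W=np.linalg.inv(T@i['tool_from_camera']); return im,i['camera_matrix'],W[:3,:3],W[:3,3]
def rect(im,lo,hi,box=None):
    m=cv2.inRange(cv2.cvtColor(im,cv2.COLOR_BGR2HSV),lo,hi)
    if box: k=np.zeros_like(m);x0,y0,x1,y1=box;k[y0:y1,x0:x1]=255;m&=k
    c=max(cv2.findContours(m,cv2.RETR_EXTERNAL,cv2.CHAIN_APPROX_NONE)[0],key=cv2.contourArea)
    return c[:,0]
def wrect(pts):
    c,(a,b),_=r=cv2.minAreaRect(pts[:,:2].astype(np.float32)); p=cv2.boxPoints(r)
    e=p[1]-p[0];f=p[2]-p[1]; l=e if e@e>f@f else f
    return np.round(c,1),np.round(sorted((a,b)),1),round(float(np.degrees(np.arctan2(l[1],l[0]))),1)
E
python3 - <<'E'
from h import *
im=cv2.imread('pics/top0.png');C=fixed('top')
for n,lo,hi,b in(('part',(22,150,100),(35,255,255),(330,225,430,320)),('scale',(100,150,60),(125,255,255),(170,190,290,290))):
    print(n,wrect(ray(*C,rect(im,lo,hi,b),14)))
print('heel,dot,red,bottle,weight',ray(*C,[(368,254)],22).round(),ray(*C,[(262,254)],17).round(),ray(*C,[(306,250)],12).round(),ray(*C,[(128,243)],10).round(),ray(*C,[(273,153)],20).round())
cv2.imwrite('pics/crop1.png',cv2.resize(im[170:310,180:420],None,fx=3.3,fy=3.3,interpolation=cv2.INTER_CUBIC))
print(manip.camera_info('wrist'))
E
```

```text
part (array([ 504.1, -179.2]), array([ 66.6, 132.3]), 42.8)
scale (array([543.2, 172. ]), array([ 64.1, 198.2]), 70.0)
heel,dot,red,bottle,weight [[ 539. -150.   22.]] [[516.  92.  17.]] [[536.  -9.  12.]] [[511. 408.  10.]] [[765.  92.  20.]]
{'camera_matrix': array([[347.81323618,   0.        , 277.48817425],
       [  0.        , 347.81323618, 214.96014959],
       [  0.        ,   0.        ,   1.        ]]), 'tool_from_camera': array([[-7.94175572e-04, -9.57197026e-01, -2.89436043e-01,
         8.46682367e+01],
       [ 9.99999674e-01, -7.17125759e-04, -3.72257262e-04,
         5.82614839e-01],
       [ 1.48761502e-04, -2.89436244e-01,  9.57197283e-01,
        -1.79864811e+02],
       [ 0.00000000e+00,  0.00000000e+00,  0.00000000e+00,
         1.00000000e+00]])}
```

View pics/crop1.png

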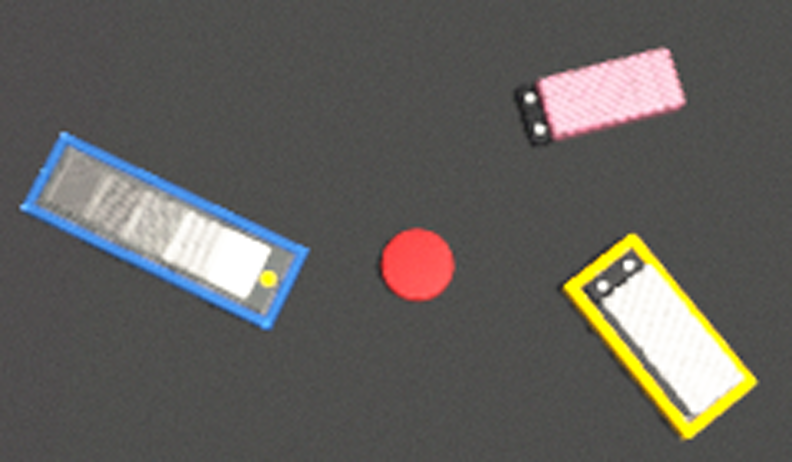

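The crop confirms it. The grey-white steel insert lies in the yellow tray, heel with two dots at the upper-left end (crop 615,275), and the pink one lies loose on the bench. Next I move over the insert with the fingers shut for a closer look.

```bash
python3 -m inch '[{"gripper":0,"dx":0.018,"dy":-0.036,"dz":0,"wz":-6},{"gripper":0,"dx":0.037,"dy":-0.072,"dz":0,"wz":-12},{"gripper":0,"dx":0.055,"dy":-0.108,"dz":0,"wz":-18},{"gripper":0,"dx":0.073,"dy":-0.144,"dz":0,"wz":-24},{"gripper":0,"dx":0.0915,"dy":-0.1795,"dz":0,"wz":-30.75}]' 20
python3 -m inch '[{"gripper":0,"dx":0.018,"dy":-0.036,"dz":0,"wz":-6},{"gripper":0,"dx":0.037,"dy":-0.072,"dz":0,"wz":-12},{"gripper":0,"dx":0.055,"dy":-0.108,"dz":0,"wz":-18},{"gripper":0,"dx":0.073,"dy":-0.144,"dz":0,"wz":-24},{"gripper":0,"dx":0.0915,"dy":-0.1795,"dz":0,"wz":-30.75}]'
python3 -m inch '[{"gripper":0,"dx":0.018,"dy":-0.036,"dz":0,"wz":-6},{"gripper":0,"dx":0.037,"dy":-0.072,"dz":0,"wz":-12},{"gripper":0,"dx":0.055,"dy":-0.108,"dz":0,"wz":-18},{"gripper":0,"dx":0.073,"dy":-0.144,"dz":0,"wz":-24},{"gripper":0,"dx":0.0915,"dy":-0.1795,"dz":0,"wz":-30.75}]'
python3 -m inch '[{"gripper":0,"dx":0.018,"dy":-0.036,"dz":0,"wz":-6},{"gripper":0,"dx":0.037,"dy":-0.072,"dz":0,"wz":-12},{"gripper":0,"dx":0.055,"dy":-0.108,"dz":0,"wz":-18},{"gripper":0,"dx":0.073,"dy":-0.144,"dz":0,"wz":-24},{"gripper":0,"dx":0.0915,"dy":-0.1795,"dz":0,"wz":-30.75}]'
python3 -m inch '[{"gripper":0},{"gripper":0},{"gripper":0},{"gripper":0},{"gripper":0}]'
python3 - <<'E'
from h import *
im,K,R,t=wrist();cv2.imwrite('pics/w1.png',im);np.savez('w1.npz',K=K,R=R,t=t)
s=manip.read_state();print(s['eef_pos'],s['eef_rot'],s['finger_gap'])
E
```

```text
[134.31854626 533.13659856 205.03713103] [-3.14070347e+00 -3.55243863e-05  2.89481314e+00] 94.03214128268424validation failed for argument at $[0]...
validation failed for argument at $[0]...
validation failed for argument at $[0]...
validation failed for argument at $[0]...
validation failed for argument at $[0]...
```

View pics/w1.png

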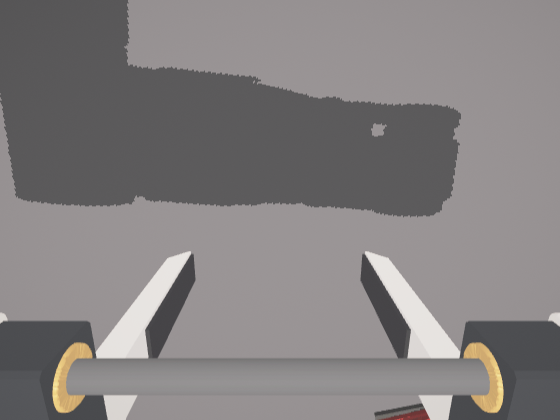

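Every call was refused, so the arm did not move; the picture shows only bench and shadow. Each row probably needs all seven keys. I'll test that with one call.

```bash
python3 -m inch '[{"gripper":0,"dx":0.018,"dy":-0.036,"dz":0,"wx":0,"wy":0,"wz":-6},{"gripper":0,"dx":0.037,"dy":-0.072,"dz":0,"wx":0,"wy":0,"wz":-12},{"gripper":0,"dx":0.055,"dy":-0.108,"dz":0,"wx":0,"wy":0,"wz":-18},{"gripper":0,"dx":0.073,"dy":-0.144,"dz":0,"wx":0,"wy":0,"wz":-24},{"gripper":0,"dx":0.0915,"dy":-0.1795,"dz":0,"wx":0,"wy":0,"wz":-30.75}]' 20
```

```text
clock: 0.57
eef_pos: [226.0, 352.0, 205.2]
eef_rot: [-3.141, 0.0, 2.354]
wrist_force: [1.1, -0.4, 0.1]
finger_gap: 64.3
finger_force: 0.0
```

```bash
python3 -m inch '[{"gripper":0,"dx":0.018,"dy":-0.036,"dz":0,"wx":0,"wy":0,"wz":-6},{"gripper":0,"dx":0.037,"dy":-0.072,"dz":0,"wx":0,"wy":0,"wz":-12},{"gripper":0,"dx":0.055,"dy":-0.108,"dz":0,"wx":0,"wy":0,"wz":-18},{"gripper":0,"dx":0.073,"dy":-0.144,"dz":0,"wx":0,"wy":0,"wz":-24},{"gripper":0,"dx":0.0915,"dy":-0.1795,"dz":0,"wx":0,"wy":0,"wz":-30.75}]' | head -3
python3 -m inch '[{"gripper":0,"dx":0.018,"dy":-0.036,"dz":0,"wx":0,"wy":0,"wz":-6},{"gripper":0,"dx":0.037,"dy":-0.072,"dz":0,"wx":0,"wy":0,"wz":-12},{"gripper":0,"dx":0.055,"dy":-0.108,"dz":0,"wx":0,"wy":0,"wz":-18},{"gripper":0,"dx":0.073,"dy":-0.144,"dz":0,"wx":0,"wy":0,"wz":-24},{"gripper":0,"dx":0.0915,"dy":-0.1795,"dz":0,"wx":0,"wy":0,"wz":-30.75}]' | head -3
python3 -m inch '[{"gripper":0,"dx":0.018,"dy":-0.036,"dz":0,"wx":0,"wy":0,"wz":-6},{"gripper":0,"dx":0.037,"dy":-0.072,"dz":0,"wx":0,"wy":0,"wz":-12},{"gripper":0,"dx":0.055,"dy":-0.108,"dz":0,"wx":0,"wy":0,"wz":-18},{"gripper":0,"dx":0.073,"dy":-0.144,"dz":0,"wx":0,"wy":0,"wz":-24},{"gripper":0,"dx":0.0915,"dy":-0.1795,"dz":0,"wx":0,"wy":0,"wz":-30.75}]'
python3 -m inch '[{"gripper":0,"dx":0,"dy":0,"dz":0,"wx":0,"wy":0,"wz":0},{"gripper":0,"dx":0,"dy":0,"dz":0,"wx":0,"wy":0,"wz":0},{"gripper":0,"dx":0,"dy":0,"dz":0,"wx":0,"wy":0,"wz":0},{"gripper":0,"dx":0,"dy":0,"dz":0,"wx":0,"wy":0,"wz":0},{"gripper":0,"dx":0,"dy":0,"dz":0,"wx":0,"wy":0,"wz":0}]'
python3 - <<'E'
from h import *
im,K,R,t=wrist();cv2.imwrite('pics/w2.png',im);np.savez('w2.npz',K=K,R=R,t=t)
s=manip.read_state();print(s['eef_pos'],s['eef_rot'],s['finger_gap'])
print('tray',wrect(ray(K,R,t,rect(im,(22,150,100),(35,255,255)),14)))
E
```

```text
clock: 0.98
eef_pos: [317.6, 172.5, 205.6]
eef_rot: [3.141, -0.0, 1.817]
clock: 1.4
eef_pos: [409.2, -7.4, 205.5]
eef_rot: [3.141, -0.0, 1.279]
clock: 1.82
eef_pos: [500.7, -186.8, 205.2]
eef_rot: [-3.141, 0.0, 0.743]
wrist_force: [0.2, 0.6, 0.3]
finger_gap: 0.5
finger_force: 0.0
clock: 2.23
eef_pos: [500.2, -183.7, 205.8]
eef_rot: [3.141, -0.0, 0.75]
wrist_force: [0.4, -0.8, 0.1]
finger_gap: 0.6
finger_force: 0.0
[ 500.26658865 -183.77649953  205.89132345] [ 3.14099090e+00 -2.85043670e-04  7.49795298e-01] 0.523176140559679
tray (array([ 444.5, -201.9]), array([0., 0.]), 0.0)
```

View pics/w2.png

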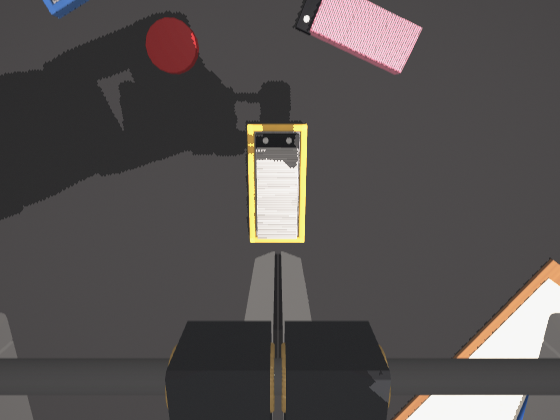

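The wrist view shows the yellow tray upright at columns 247–307, rows 123–243. The insert's heel is at the top (row 141), and the fingers are shut below it. Part of the tray is in shadow, so I'll loosen the colour mask.

```bash
python3 - <<'E'
from h import *
im=cv2.imread('pics/w2.png');z=np.load('w2.npz');C=(z['K'],z['R'],z['t'])
p=rect(im,(15,70,60),(38,255,255),(238,112,318,250));print(p.min(0),p.max(0))
c,sz,a=wrect(ray(*C,p,14));print('tray',c,sz,a)
g=cv2.inRange(cv2.cvtColor(im,cv2.COLOR_BGR2HSV),(0,0,160),(180,60,255));b=np.zeros_like(g);b[150:240,254:302]=255
q=cv2.findNonZero(g&b)[:,0];print('face',wrect(ray(*C,q,31)))
u=np.array([-np.cos(np.radians(a)),-np.sin(np.radians(a))])
print('heel dots',ray(*C,[(265,140),(289,140)],22).round(1),(ray(*C,[(277,140)],22)[:,:2]-c)@u)
print('start/end',c+u*-27,c+u*42)
E
```

```text
[247 123] [307 242]
tray [ 504.3 -178.5] [ 63.4 131.7] 42.8
face (array([ 499.5, -183.9]), array([44.7, 95.3]), 41.9)
heel dots [[ 532.2 -136.3   22. ]
 [ 549.  -154.3   22. ]] [-49.19521505]
start/end [ 524.11070634 -160.15508478] [ 473.48334569 -207.03653478]
```

Tray size and angle match the given figures, and the face centre agrees. I'll descend over the first third.

```bash
python3 -m inch '[{"gripper":0,"dx":0.012,"dy":0.012,"dz":0,"wx":0,"wy":0,"wz":0},{"gripper":0,"dx":0.024,"dy":0.024,"dz":-0.02,"wx":0,"wy":0,"wz":0},{"gripper":0,"dx":0.024,"dy":0.024,"dz":-0.055,"wx":0,"wy":0,"wz":0},{"gripper":0,"dx":0.024,"dy":0.024,"dz":-0.095,"wx":0,"wy":0,"wz":0},{"gripper":0,"dx":0.024,"dy":0.024,"dz":-0.135,"wx":0,"wy":0,"wz":0}]'
python3 -m inch '[{"gripper":0,"dx":0,"dy":0,"dz":-0.015,"wx":0,"wy":0,"wz":0},{"gripper":0,"dx":0,"dy":0,"dz":-0.025,"wx":0,"wy":0,"wz":0},{"gripper":0,"dx":0,"dy":0,"dz":-0.03,"wx":0,"wy":0,"wz":0},{"gripper":0,"dx":0,"dy":0,"dz":-0.033,"wx":0,"wy":0,"wz":0},{"gripper":0,"dx":0,"dy":0,"dz":-0.033,"wx":0,"wy":0,"wz":0}]'
python3 -m inch '[{"gripper":0,"dx":0,"dy":0,"dz":0,"wx":0,"wy":0,"wz":0},{"gripper":0,"dx":0,"dy":0,"dz":0,"wx":0,"wy":0,"wz":0},{"gripper":0,"dx":0,"dy":0,"dz":0,"wx":0,"wy":0,"wz":0},{"gripper":0,"dx":0,"dy":0,"dz":0,"wx":0,"wy":0,"wz":0},{"gripper":0,"dx":0,"dy":0,"dz":0,"wx":0,"wy":0,"wz":0}]'
```

```text
clock: 2.7
eef_pos: [524.6, -159.8, 69.8]
eef_rot: [3.14, -0.001, 0.75]
wrist_force: [0.5, -0.4, -0.6]
finger_gap: 0.6
finger_force: 0.0
clock: 3.12
eef_pos: [524.9, -160.7, 38.3]
eef_rot: [3.14, -0.001, 0.748]
wrist_force: [-0.6, -1.2, -0.0]
finger_gap: 0.3
finger_force: 0.0
clock: 3.53
eef_pos: [524.5, -160.8, 37.8]
eef_rot: [3.141, -0.0, 0.748]
wrist_force: [0.0, -0.3, 0.3]
finger_gap: 0.2
finger_force: 0.0
```

```bash
python3 -m inch '[{"gripper":0,"dx":0,"dy":0,"dz":-0.003,"wx":0,"wy":0,"wz":0},{"gripper":0,"dx":0,"dy":0,"dz":-0.006,"wx":0,"wy":0,"wz":0},{"gripper":0,"dx":0,"dy":0,"dz":-0.008,"wx":0,"wy":0,"wz":0},{"gripper":0,"dx":0,"dy":0,"dz":-0.008,"wx":0,"wy":0,"wz":0},{"gripper":0,"dx":0,"dy":0,"dz":-0.008,"wx":0,"wy":0,"wz":0}]'
```

```text
clock: 3.95
eef_pos: [524.4, -160.7, 29.5]
eef_rot: [-3.142, -0.0, 0.748]
wrist_force: [-0.2, 0.2, 4.1]
finger_gap: 0.4
finger_force: 1.6
```

Gentle contact at about 4 N. Now the stroke toward the plain end.

```bash
python3 -m inch '[{"gripper":0,"dx":-0.005,"dy":-0.0046,"dz":0,"wx":0,"wy":0,"wz":0},{"gripper":0,"dx":-0.010,"dy":-0.0093,"dz":0,"wx":0,"wy":0,"wz":0},{"gripper":0,"dx":-0.015,"dy":-0.0139,"dz":0,"wx":0,"wy":0,"wz":0},{"gripper":0,"dx":-0.020,"dy":-0.0185,"dz":0,"wx":0,"wy":0,"wz":0},{"gripper":0,"dx":-0.025,"dy":-0.0231,"dz":0,"wx":0,"wy":0,"wz":0}]'
```

```text
clock: 4.37
eef_pos: [498.8, -184.4, 29.6]
eef_rot: [3.141, -0.0, 0.748]
wrist_force: [1.9, 1.2, 3.1]
finger_gap: 0.9
finger_force: 1.5
```

```bash
python3 -m inch '[{"gripper":0,"dx":-0.005,"dy":-0.0046,"dz":0,"wx":0,"wy":0,"wz":0},{"gripper":0,"dx":-0.010,"dy":-0.0093,"dz":0,"wx":0,"wy":0,"wz":0},{"gripper":0,"dx":-0.015,"dy":-0.0139,"dz":0,"wx":0,"wy":0,"wz":0},{"gripper":0,"dx":-0.020,"dy":-0.0185,"dz":0,"wx":0,"wy":0,"wz":0},{"gripper":0,"dx":-0.025,"dy":-0.0231,"dz":0,"wx":0,"wy":0,"wz":0}]'
python3 -m inch '[{"gripper":0,"dx":0,"dy":0,"dz":0,"wx":0,"wy":0,"wz":0},{"gripper":0,"dx":0,"dy":0,"dz":0.01,"wx":0,"wy":0,"wz":0},{"gripper":0,"dx":0,"dy":0,"dz":0.04,"wx":0,"wy":0,"wz":0},{"gripper":0,"dx":0,"dy":0,"dz":0.08,"wx":0,"wy":0,"wz":0},{"gripper":0,"dx":0,"dy":0,"dz":0.12,"wx":0,"wy":0,"wz":0}]'
```

```text
clock: 4.78
eef_pos: [473.8, -207.4, 29.4]
eef_rot: [-3.142, -0.0, 0.748]
wrist_force: [2.3, 0.9, 3.6]
finger_gap: 0.5
finger_force: 1.5
clock: 5.2
eef_pos: [473.7, -206.3, 150.9]
eef_rot: [-3.139, 0.001, 0.748]
wrist_force: [0.8, -0.3, 0.1]
finger_gap: 0.5
finger_force: 0.0
```

The stroke on the insert is complete. Moving to the plate.

```bash
python3 -m inch '[{"gripper":0,"dx":0.005,"dy":0.032,"dz":0.006,"wx":0,"wy":0,"wz":2.7},{"gripper":0,"dx":0.010,"dy":0.064,"dz":0.012,"wx":0,"wy":0,"wz":5.4},{"gripper":0,"dx":0.015,"dy":0.096,"dz":0.018,"wx":0,"wy":0,"wz":8.1},{"gripper":0,"dx":0.020,"dy":0.128,"dz":0.023,"wx":0,"wy":0,"wz":10.8},{"gripper":0,"dx":0.024,"dy":0.161,"dz":0.028,"wx":0,"wy":0,"wz":13.6}]' | head -2
python3 -m inch '[{"gripper":0,"dx":0.005,"dy":0.032,"dz":0.006,"wx":0,"wy":0,"wz":2.7},{"gripper":0,"dx":0.010,"dy":0.064,"dz":0.012,"wx":0,"wy":0,"wz":5.4},{"gripper":0,"dx":0.015,"dy":0.096,"dz":0.018,"wx":0,"wy":0,"wz":8.1},{"gripper":0,"dx":0.020,"dy":0.128,"dz":0.023,"wx":0,"wy":0,"wz":10.8},{"gripper":0,"dx":0.024,"dy":0.161,"dz":0.028,"wx":0,"wy":0,"wz":13.6}]' | head -2
python3 -m inch '[{"gripper":0,"dx":0,"dy":0,"dz":0,"wx":0,"wy":0,"wz":0},{"gripper":0,"dx":0,"dy":0,"dz":0,"wx":0,"wy":0,"wz":0},{"gripper":0,"dx":0,"dy":0,"dz":0,"wx":0,"wy":0,"wz":0},{"gripper":0,"dx":0,"dy":0,"dz":0,"wx":0,"wy":0,"wz":0},{"gripper":0,"dx":0,"dy":0,"dz":0,"wx":0,"wy":0,"wz":0}]'
python3 - <<'E'
from h import *
im,*C=wrist();cv2.imwrite('pics/w3.png',im);np.savez('w3.npz',K=C[0],R=C[1],t=C[2])
p=rect(im,(98,90,40),(125,255,255));print(p.min(0),p.max(0))
c,sz,a=wrect(ray(*C,p,14));print('tray',c,sz,a)
u=np.array([np.cos(np.radians(a)),np.sin(np.radians(a))])
d=rect(im,(20,120,100),(36,255,255),tuple(map(int,(*p.min(0),*p.max(0)))));print('dot px',d.mean(0),(ray(*C,[d.mean(0)],17)[0,:2]-c)@u)
print(c+u*-61,c+u*71)
E
```

```text
clock: 5.62
eef_pos: [498.2, -44.3, 178.3]
clock: 6.03
eef_pos: [522.1, 116.8, 206.3]
clock: 6.45
eef_pos: [522.3, 114.1, 205.4]
eef_rot: [-3.141, 0.0, 1.221]
wrist_force: [-0.6, -0.6, 0.5]
finger_gap: 0.6
finger_force: 0.0
[244  27] [308 223]
tray [542.4 173.3] [ 62.8 197.7] 69.9Traceback (most recent call last):
  File "<stdin>", line 6, in <module>
  File "h.py", line 16, in rect
    c=max(cv2.findContours(m,cv2.RETR_EXTERNAL,cv2.CHAIN_APPROX_NONE)[0],key=cv2.contourArea)
ValueError: max() iterable argument is empty
```

View pics/w3.png

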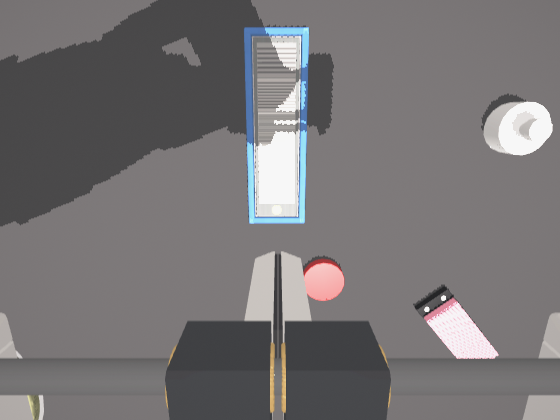

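Plate view: the blue tray spans rows 27–223 and its measured size matches. The pale dot at (277,210) on the bright patch is at the near end, and the coarse ridges are at the far end. Descending on patch 1.

```bash
python3 -m inch '[{"gripper":0,"dx":-0.001,"dy":0.0015,"dz":-0.03,"wx":0,"wy":0,"wz":0},{"gripper":0,"dx":-0.001,"dy":0.0015,"dz":-0.07,"wx":0,"wy":0,"wz":0},{"gripper":0,"dx":-0.001,"dy":0.0015,"dz":-0.11,"wx":0,"wy":0,"wz":0},{"gripper":0,"dx":-0.001,"dy":0.0015,"dz":-0.145,"wx":0,"wy":0,"wz":0},{"gripper":0,"dx":-0.001,"dy":0.0015,"dz":-0.165,"wx":0,"wy":0,"wz":0}]'
python3 -m inch '[{"gripper":0,"dx":0,"dy":0,"dz":-0.008,"wx":0,"wy":0,"wz":0},{"gripper":0,"dx":0,"dy":0,"dz":-0.014,"wx":0,"wy":0,"wz":0},{"gripper":0,"dx":0,"dy":0,"dz":-0.017,"wx":0,"wy":0,"wz":0},{"gripper":0,"dx":0,"dy":0,"dz":-0.017,"wx":0,"wy":0,"wz":0},{"gripper":0,"dx":0,"dy":0,"dz":-0.017,"wx":0,"wy":0,"wz":0}]'
```

```text
clock: 6.92
eef_pos: [519.6, 115.6, 36.7]
eef_rot: [-3.138, 0.002, 1.222]
wrist_force: [-0.5, -0.3, -0.7]
finger_gap: 0.4
finger_force: 0.0
clock: 7.33
eef_pos: [522.1, 116.7, 24.7]
eef_rot: [3.14, -0.001, 1.223]
wrist_force: [0.5, 0.3, -0.1]
finger_gap: 0.5
finger_force: 0.0
```

```bash
python3 -m inch '[{"gripper":0,"dx":0,"dy":0,"dz":-0.003,"wx":0,"wy":0,"wz":0},{"gripper":0,"dx":0,"dy":0,"dz":-0.006,"wx":0,"wy":0,"wz":0},{"gripper":0,"dx":0,"dy":0,"dz":-0.008,"wx":0,"wy":0,"wz":0},{"gripper":0,"dx":0,"dy":0,"dz":-0.009,"wx":0,"wy":0,"wz":0},{"gripper":0,"dx":0,"dy":0,"dz":-0.009,"wx":0,"wy":0,"wz":0}]'
```

```text
clock: 7.75
eef_pos: [521.7, 116.7, 14.7]
eef_rot: [3.141, -0.0, 1.223]
wrist_force: [0.7, -0.3, 4.5]
finger_gap: 0.6
finger_force: 2.2
```

```bash
python3 -m inch '[{"gripper":0,"dx":0.0022,"dy":0.0062,"dz":0,"wx":0,"wy":0,"wz":0},{"gripper":0,"dx":0.0045,"dy":0.0124,"dz":0,"wx":0,"wy":0,"wz":0},{"gripper":0,"dx":0.0068,"dy":0.0186,"dz":0,"wx":0,"wy":0,"wz":0},{"gripper":0,"dx":0.009,"dy":0.0247,"dz":0,"wx":0,"wy":0,"wz":0},{"gripper":0,"dx":0.0113,"dy":0.0308,"dz":0,"wx":0,"wy":0,"wz":0}]'
python3 -m inch '[{"gripper":0,"dx":0.0022,"dy":0.0062,"dz":0,"wx":0,"wy":0,"wz":0},{"gripper":0,"dx":0.0045,"dy":0.0124,"dz":0,"wx":0,"wy":0,"wz":0},{"gripper":0,"dx":0.0068,"dy":0.0186,"dz":0,"wx":0,"wy":0,"wz":0},{"gripper":0,"dx":0.009,"dy":0.0247,"dz":0,"wx":0,"wy":0,"wz":0},{"gripper":0,"dx":0.0113,"dy":0.0308,"dz":0,"wx":0,"wy":0,"wz":0}]'
```

```text
clock: 8.17
eef_pos: [532.9, 148.2, 14.5]
eef_rot: [-3.142, 0.0, 1.223]
wrist_force: [-2.3, -3.3, 4.6]
finger_gap: 0.6
finger_force: 2.4
clock: 8.58
eef_pos: [544.1, 178.9, 14.4]
eef_rot: [-3.142, 0.0, 1.223]
wrist_force: [-1.0, -3.4, 5.1]
finger_gap: 0.5
finger_force: 2.4
```

```bash
python3 -m inch '[{"gripper":0,"dx":0.0022,"dy":0.0062,"dz":0,"wx":0,"wy":0,"wz":0},{"gripper":0,"dx":0.0045,"dy":0.0124,"dz":0,"wx":0,"wy":0,"wz":0},{"gripper":0,"dx":0.0068,"dy":0.0186,"dz":0.0002,"wx":0,"wy":0,"wz":0},{"gripper":0,"dx":0.009,"dy":0.0247,"dz":0.0003,"wx":0,"wy":0,"wz":0},{"gripper":0,"dx":0.0113,"dy":0.0308,"dz":0.0003,"wx":0,"wy":0,"wz":0}]'
python3 -m inch '[{"gripper":0,"dx":0.0022,"dy":0.0062,"dz":0,"wx":0,"wy":0,"wz":0},{"gripper":0,"dx":0.0045,"dy":0.0124,"dz":0,"wx":0,"wy":0,"wz":0},{"gripper":0,"dx":0.0068,"dy":0.0186,"dz":0,"wx":0,"wy":0,"wz":0},{"gripper":0,"dx":0.009,"dy":0.0247,"dz":0,"wx":0,"wy":0,"wz":0},{"gripper":0,"dx":0.0113,"dy":0.0308,"dz":0,"wx":0,"wy":0,"wz":0}]'
python3 -m inch '[{"gripper":0,"dx":0,"dy":0,"dz":0,"wx":0,"wy":0,"wz":0},{"gripper":0,"dx":0,"dy":0,"dz":0.01,"wx":0,"wy":0,"wz":0},{"gripper":0,"dx":0,"dy":0,"dz":0.04,"wx":0,"wy":0,"wz":0},{"gripper":0,"dx":0,"dy":0,"dz":0.08,"wx":0,"wy":0,"wz":0},{"gripper":0,"dx":0,"dy":0,"dz":0.12,"wx":0,"wy":0,"wz":0}]'
python3 -m inch '[{"gripper":0,"dx":0,"dy":0,"dz":0.02,"wx":0,"wy":0,"wz":0},{"gripper":0,"dx":0,"dy":0,"dz":0.03,"wx":0,"wy":0,"wz":0},{"gripper":0,"dx":0,"dy":0,"dz":0.03,"wx":0,"wy":0,"wz":0},{"gripper":0,"dx":0,"dy":0,"dz":0.03,"wx":0,"wy":0,"wz":0},{"gripper":0,"dx":0,"dy":0,"dz":0.03,"wx":0,"wy":0,"wz":0}]'
python3 - <<'E'
from cell import manip;import cv2
cv2.imwrite('pics/s2.png',manip.camera('side'))
E
```

```text
clock: 9.0
eef_pos: [555.5, 209.6, 14.7]
eef_rot: [-3.141, -0.0, 1.223]
wrist_force: [0.1, -2.3, 4.0]
finger_gap: 0.4
finger_force: 2.2
clock: 9.42
eef_pos: [566.8, 240.4, 14.7]
eef_rot: [-3.142, 0.0, 1.223]
wrist_force: [-0.8, -3.3, 4.4]
finger_gap: 0.5
finger_force: 2.1
clock: 9.83
eef_pos: [565.8, 239.5, 136.0]
eef_rot: [-3.14, 0.001, 1.223]
wrist_force: [-0.3, -1.0, 0.4]
finger_gap: 0.5
finger_force: 0.0
clock: 10.25
eef_pos: [565.8, 239.5, 162.5]
eef_rot: [-3.139, 0.002, 1.223]
wrist_force: [-0.5, 0.6, -0.5]
finger_gap: 0.5
finger_force: 0.0
```

View pics/s2.png

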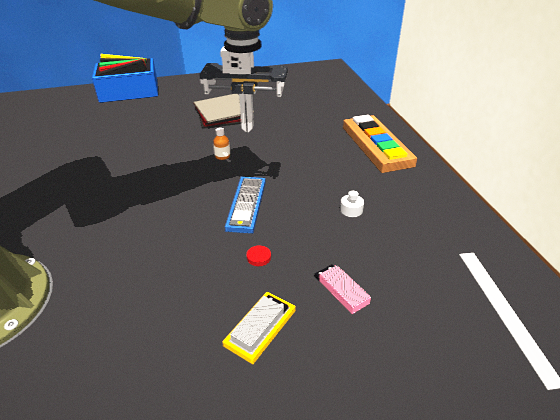

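The side view shows the insert (260,325) and the plate (246,203) still in their trays. The block, weight and bottle have not moved, and the gripper is clear.

```bash
python3 -c "
from cell import manip;print(manip.sign_off())"
```

```text
the job is handed in; nothing more can be done
None
```

I made both strokes unbroken at about 3–5 N, the insert from heel to plain end and the plate from patch 1 to patch 5, with nothing visibly disturbed, and handed the job in at about 10 s; no verdict was returned.

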